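Pull the tired latch plunger

TASK

One of the three spring latch plungers standing on the bench is tired: under a light squeeze, pin against back, its pin goes right in, while the pins of the two sound ones barely give. Find the tired one by squeezing them and, still squeezed pin against back, carry it to the shallow dark steel tray and stand it there upright; leave the two sound ones standing where they are.

Things in the scene. Friction and masses are not known exactly. Their poses are not given: they have to be found in the camera images.
- plunger_a: Spring plunger: black upright hexagonal block 50 mm tall, 34 mm across flats; a steel pin 16 mm thick stands 14 mm out of one flat side (its own -x side), pin axis level, 34 mm above the foot. Origin: centre of the block's underside, z up. Pin face to opposite flat: 48 mm with the pin out, 37 mm pushed in to its stop. 0.1 to 0.16 kg. Any of the three may be the tired one.
- plunger_b: Spring plunger: same shape, size, axes and look as plunger_a. Any of the three may be the tired one.
- plunger_c: Spring plunger: same shape, size, axes and look as plunger_a. Any of the three may be the tired one.
- pin_a (a joint): Pin of plunger_a: how far it is pushed in, 0 (out) to 0.011 m (at its stop); it springs back when let go. Tired spring: at the stop from 4 N up, so a squeeze of about 10 N leaves 37 mm between the fingers. Sound spring: 1 mm in at 10 N (47 mm left), 3 mm at 25 N.
- pin_b (a joint): Pin of plunger_b: how far it is pushed in, 0 (out) to 0.011 m (at its stop); it springs back when let go. Tired spring: at the stop from 4 N up, so a squeeze of about 10 N leaves 37 mm between the fingers. Sound spring: 1 mm in at 10 N (47 mm left), 3 mm at 25 N.
- pin_c (a joint): Pin of plunger_c: how far it is pushed in, 0 (out) to 0.011 m (at its stop); it springs back when let go. Tired spring: at the stop from 4 N up, so a squeeze of about 10 N leaves 37 mm between the fingers. Sound spring: 1 mm in at 10 N (47 mm left), 3 mm at 25 N.
- tray: Shallow open dark steel tray fixed on the bench, 130 mm (its x) by 160 mm (its y), 12 mm tall, walls and floor 4 mm thick. Origin: centre of its underside, z up; the inner floor is 4 mm above it.

How it is judged:
By the outcome, as a careful person would: the job done as asked, in the order asked, and still so for the second after the job is handed in, with the robot touching nothing.
It also fails if it takes over 58 s, if anything falls off the work surface, if the arm or the gripper's body presses on something with over 40 N, if the wrist force passes 120 N, or if a joint passes its speed limit or range.

ROBOT

A 7-joint arm with a two-finger parallel gripper is mounted at the origin on the work surface. World frame = base frame: x ahead of the robot, y to its left, z up, the work surface at z = 0. Lengths are in m, angles in rad, forces in N, time in s.
With the tool pointing down it reaches from about 0.4 to 0.85 m from the base axis. Payload 10.4 kg.
Tool frame: the origin (TCP) lies at the very end of the fingers, on their centre line; the grasp point (between the pads) lies 19 mm behind it (manip.grip_point_offset is the distance from the TCP to the grasp point, in m); z points along the fingers, y is the line along which they close (so a half turn about z gives the same grasp; the last joint's range is limited). The gripper opens to 85 mm and grips with 20 to 120 N. Pads are 22 mm wide; open, the fingers measure 114 mm over their backs; the gripper's body (76 mm by 85 mm) begins 54 mm behind the grasp point. The pads swing forward as they close: fully open they stand 13 mm farther back than shut.
Start: joints at [-1.2, 0.332, -0.065, 1.46, 0.022, 1.35, -0.088], TCP at [0.24, 0.577, 0.231] pointing down, gripper open.
Joint ranges: [-2.6, 2.6], [-0.5, 2.12], [-1.47, 1.34], [0.16, 2.42], [-1.27, 4.41], [0.06, 2.06], [-2.6, 2.6]. Speed limits (rad/s): [2.22, 2.22, 2.79, 2.79, 3.14, 3.14, 3.14].

INTERFACE

Orientations are given as a unit quaternion [x, y, z, w].
In Python, from workcell import manip gives the robot as it stands. The module is installed in compiled form; this text tells all that it offers.
- The arm moves only by the shell command python3 -m inch 'ROWS' [OPENING] [FORCE]. ROWS is JSON, a list of rows, each a list of 2 entries, a list of its own where there are three numbers: the shift along the tool's x, y, z each as a share of 0.08 m, from -1 to 1, then the turn, a rotation vector about the tool's x, y, z each as a share of 45 degrees, from -1 to 1. A call has exactly 10 rows; each row is the pose to reach, as a shift and turn from the pose commanded when the call began, along the tool's axes at that moment; what a row does not reach only later rows make up. A row lasts 1/10 s, in which the tool goes at most 50 mm and 8.59 degrees, less where a joint would pass 70% of its speed; a pose out of reach is approached as far as the arm can. A call with a number of a shift or a turn outside -1 to 1 is refused whole. A call with a gripper value outside its range is refused whole. OPENING is the opening, from 0 (shut) to 1 (fully open), set as the call begins (- or left out, the last holds). The fingers move at their own pace and stop on an object; FORCE is the grip in N (left out, the last holds). Time passes only in rows, so rows that repeat a pose let the fingers close, or fill a call up. It gives the time, the measured TCP pose, the force, the opening and the grip force at its end, in the units of the state.
- manip.get_obs(): the state, without advancing time (a new reading comes with each control period).
- manip.camera(name): name is "side" or "top"; returns the picture (400x640x3 uint8, red, green, blue); there is no depth.
- manip.camera_params(name): a dict with "fov_y" (degrees; the focal length in pixels is half the picture's height over the tangent of half this angle, whatever the lens; pixels are square), "cx", "cy" (the principal point, pixels), "camera_from_world" (4x4, takes a point from world to camera coordinates). Camera axes: x right, y up, looking along -z (the intrinsics and any distortion apply to the point x, -y, -z); pixel columns grow to the right and rows downward; lengths in m; the calibration is good to about 2 mm. A picture is of the moment at which its call begins. camera_params takes no time and is no camera call.
- manip.hand_in(): hands the job in; it is judged then, once.
The state is a dict: "clock": time; "joint_pos": joint angles; "joint_velocities": joint speeds; "tau": joint torques, N m; "position": TCP position; "ee_rot": TCP orientation; "ft_force": force on the tool from outside, world axes, zero at the start; "torque": the same for the moment, N m; "grip_width": opening from 0.0 (shut) to 1.0 (fully open); "grasp_force": force on a finger pad.
Only numpy, scipy, OpenCV 4.12 (cv2) and the standard library are available. Lean on these libraries where they do the work, as an engineer would, in place of code of your own. Each camera call takes 0.05 s, during which the arm holds its last target. There are 200 camera calls.

## Working session

There is one attempt and no reset: what is moved stays moved. The work goes in short steps, Python scripts to look and compute and a shell command to move; the robot and the scene stay as the last step left them, time stands still between calls to the robot, and variables do not carry over. Pictures are saved under pics/ and viewed, at most 10 in all, crops included, and the job is handed in when it is done.

```bash
mkdir -p pics
python3 - <<'E'
from workcell import manip
import cv2,numpy as np
for n in("top","side"):
    im=manip.camera(n);cv2.imwrite(f"pics/{n}0.png",im[:,:,::-1])
    p=manip.camera_params(n);print(n,{k:(np.round(v,4).tolist() if k=="camera_from_world" else v) for k,v in p.items()})
o=manip.get_obs();print({k:np.round(v,4).tolist() for k,v in o.items()},manip.grip_point_offset)
E
```

```text
top {'fov_y': 45.840733744736774, 'cx': 322.7001299582686, 'cy': 198.94270368221473, 'camera_from_world': [[0.0274, -0.9995, -0.0138, -0.0061], [0.9804, 0.0242, 0.1955, -0.5749], [-0.1951, -0.0188, 0.9806, -0.756], [0.0, 0.0, 0.0, 1.0]]}
side {'fov_y': 47.88702942887896, 'cx': 326.7160942796868, 'cy': 199.4464226364017, 'camera_from_world': [[0.9598, -0.2807, 0.0009, -0.5374], [0.2024, 0.6943, 0.6907, -0.1451], [-0.1945, -0.6627, 0.7232, -0.7644], [0.0, 0.0, 0.0, 1.0]]}
{'clock': 0.1, 'joint_pos': [-1.1996, 0.3328, -0.0647, 1.4608, 0.0216, 1.3499, -0.0885], 'joint_velocities': [0.0017, -0.0028, -0.0007, -0.0023, -0.0005, 0.0001, 0.0011], 'tau': [0.0009, -62.6739, 0.0489, -39.2436, 0.0164, 0.0069, 0.0], 'position': [0.2397, 0.5769, 0.2306], 'ee_rot': [0.1956, 0.9807, -0.0006, -0.0001], 'ft_force': [-0.0506, -0.0718, 0.0777], 'torque': [-0.0041, -0.0253, 0.0109], 'grasp_force': 0.0, 'grip_width': 1.0021} 0.0187
```

View pics/top0.png

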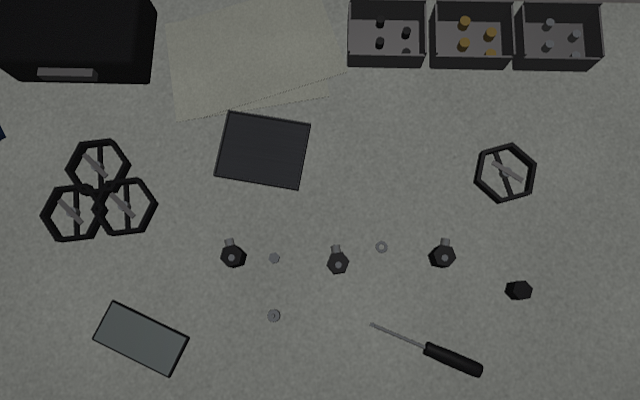

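View pics/side0.png

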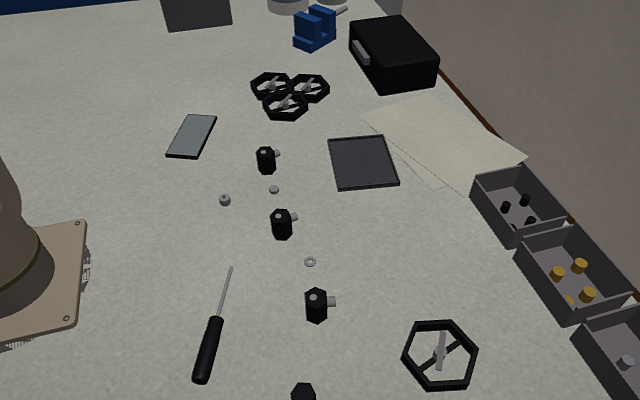

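The top view shows plungers at about (233,256), (338,262) and (442,256), pins toward +x. The tray corners are (229,111), (310,124), (299,190), (214,176). Next I'll magnify them.

```bash
cat > h.py <<'E'
from workcell import manip
import numpy as np
def ray(n,u,v,z):
    p=manip.camera_params(n);T=np.array(p["camera_from_world"]);f=200/np.tan(np.radians(p["fov_y"])/2)
    d=T[:3,:3].T@np.array([(u-p["cx"])/f,-(v-p["cy"])/f,-1]);c=-T[:3,:3].T@T[:3,3]
    return c+d*(z-c[2])/d[2]
def proj(n,P):
    p=manip.camera_params(n);T=np.array(p["camera_from_world"]);f=200/np.tan(np.radians(p["fov_y"])/2)
    q=T[:3,:3]@np.array(P)+T[:3,3];return np.array([p["cx"]-f*q[0]/q[2],p["cy"]+f*q[1]/q[2]])
E
python3 - <<'E'
import cv2,numpy as np
from h import *
t=cv2.imread("pics/top0.png");s=cv2.imread("pics/side0.png")
def c(im,u,v):return cv2.resize(np.clip(im[v-25:v+25,u-25:u+25]*1.6,0,255).astype(np.uint8),(260,260),interpolation=cv2.INTER_CUBIC)
m=np.vstack([np.hstack([c(t,*q) for q in[(233,252),(338,258),(442,252)]]),np.hstack([c(s,*q) for q in[(267,159),(283,222),(318,303)]])])
cv2.imwrite("pics/m.png",m)
print(np.round([ray("top",u,v,.012)for u,v in[(229,111),(310,124),(299,190),(214,176)]],3))
print(np.round([ray("side",u,v,.012)for u,v in[(328,138),(386,134),(399,185),(338,190)]],3))
E
```

```text
[[0.749 0.191 0.012]
 [0.726 0.037 0.012]
 [0.599 0.053 0.012]
 [0.622 0.211 0.012]]
[[0.626 0.215 0.012]
 [0.757 0.192 0.012]
 [0.721 0.029 0.012]
 [0.598 0.05  0.012]]
```

View pics/m.png

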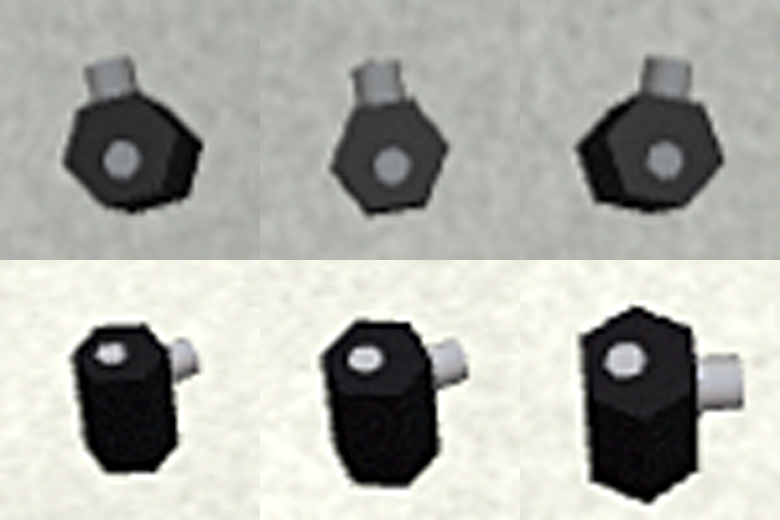

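Top row of the crops: hex centres with pins at the top, slightly tilted left in the first two and roughly straight in the third. I'll fit the dark prism silhouette in both views for x, y and yaw.

```bash
cat > fit.py <<'E'
from h import *
import cv2
from scipy.optimize import minimize
def hexsil(n,x,y,a):
    R=.017/np.cos(np.pi/6);k=np.arange(6)*np.pi/3+np.pi/6+a
    P=[(x+R*np.cos(t),y+R*np.sin(t),z) for z in(0,.05) for t in k]
    m=np.zeros((1600,2560),np.uint8)
    q=np.array([(proj(n,p)+.5)*4*16 for p in P]).round().astype(np.int32)
    cv2.fillConvexPoly(m,cv2.convexHull(q),255,shift=4);return cv2.resize(m,(640,400),interpolation=cv2.INTER_AREA)/255.
def fit(ims,uv,tip):
    c=ray("top",*uv,.05);t=ray("top",*tip,.036);yaw0=np.arctan2(t[1]-c[1],t[0]-c[0])
    obs={}
    for n,im in ims.items():
        g=im.max(2).astype(float);cu=proj(n,[c[0],c[1],.025]).astype(int);w=np.zeros(g.shape,bool);w[cu[1]-30:cu[1]+30,cu[0]-30:cu[0]+30]=1
        bg=np.median(g[w]);obs[n]=(np.clip((bg-g)/(bg-55 if n=="top" else bg-20),0,1)>.35)*1.,w
    def cost(p):return sum(np.abs(hexsil(n,*p)-o)[w].sum() for n,(o,w) in obs.items())
    best=min((minimize(cost,[c[0],c[1],yaw0+d],method="Nelder-Mead",options=dict(initial_simplex=[[c[0]+i,c[1]+j,yaw0+d+k] for i,j,k in[(0,0,0),(.004,0,0),(0,.004,0),(0,0,.15)]])) for d in(-.2,0,.2)),key=lambda r:r.fun)
    return np.round(c,4),round(yaw0,3),np.round(best.x,4),best.fun
E
python3 - <<'E'
import cv2
from fit import *
ims={"top":cv2.imread("pics/top0.png"),"side":cv2.imread("pics/side0.png")}
for u0,v0,hx,px in[(233,252,(120,152),(107,60)),(338,258,(130,156),(115,63)),(442,252,(145,153),(147,60))]:
    f=lambda q:(q[0]/5.2+u0-25-.4,q[1]/5.2+v0-25-.4)
    print(fit(ims,f(hx),f(px)))
E
```

```text
Traceback (most recent call last):
  File "fit.py", line 17, in fit
    best=min((minimize(cost,[c[0],c[1],yaw0+d],method="Nelder-Mead",options=dict(initial_simplex=[[c[0]+i,c[1]+j,yaw0+d+k] for i,j,k in[(0,0,0),(.004,0,0),(0,.004,0),(0,0,.15)]])) for d in(-.2,0,.2)),key=lambda r:r.fun)
  File "fit.py", line 17, in <genexpr>
    best=min((minimize(cost,[c[0],c[1],yaw0+d],method="Nelder-Mead",options=dict(initial_simplex=[[c[0]+i,c[1]+j,yaw0+d+k] for i,j,k in[(0,0,0),(.004,0,0),(0,.004,0),(0,0,.15)]])) for d in(-.2,0,.2)),key=lambda r:r.fun)
              ~~~~~~~~^^^^^^^^^^^^^^^^^^^^^^^^^^^^^^^^^^^^^^^^^^^^^^^^^^^^^^^^^^^^^^^^^^^^^^^^^^^^^^^^^^^^^^^^^^^^^^^^^^^^^^^^^^^^^^^^^^^^^^^^^^^^^^^^^^^^^^^^^^^^^^^^^^^^^^^^^^^^^
  File "fit.py", line 16, in cost
    def cost(p):return sum(np.abs(hexsil(n,*p)-o)[w].sum() for n,(o,w) in obs.items())
                       ~~~^^^^^^^^^^^^^^^^^^^^^^^^^^^^^^^^^^^^^^^^^^^^^^^^^^^^^^^^^^^^
  File "fit.py", line 16, in <genexpr>
    def cost(p):return sum(np.abs(hexsil(n,*p)-o)[w].sum() for n,(o,w) in obs.items())
                                  ~~~~~~^^^^^^
  File "fit.py", line 8, in hexsil
    q=np.array([(proj(n,p)+.5)*4*16 for p in P]).round().astype(np.int32)
                 ~~~~^^^^^
  File "h.py", line 8, in proj
    p=manip.camera_params(n);T=np.array(p["camera_from_world"]);f=200/np.tan(np.radians(p["fov_y"])/2)
ValueError: time passes only in moves, steps and waits
```

```bash
sed -i 's/p=manip.camera_params(n);/p=CP[n];/; s/^import numpy as np/import numpy as np\nCP={n:manip.camera_params(n) for n in("top","side")}/' h.py
cat > go.py <<'E'
import cv2
from fit import *
ims={"top":cv2.imread("pics/top0.png"),"side":cv2.imread("pics/side0.png")}
for u0,v0,hx,px in[(233,252,(120,152),(107,60)),(338,258,(130,156),(115,63)),(442,252,(145,153),(147,60))]:
    f=lambda q:(q[0]/5.2+u0-25-.4,q[1]/5.2+v0-25-.4)
    print(*fit(ims,f(hx),f(px)))
E
python3 go.py
```

```text
[0.4739 0.1624 0.05  ] 0.287 [0.4752 0.1635 0.3187] 160.92549019607844
[ 0.4674 -0.0191  0.05  ] 0.17 [ 0.4676 -0.0184  0.1878] 165.8470588235294
[ 0.4831 -0.1989  0.05  ] -0.146 [ 0.4846 -0.1981 -0.2555] 198.47843137254904
```

Fits agree to about 2 mm. Starting the approach to the first plunger.

```bash
cat > to.py <<'E'
# usage: to.py x y z heading(rad): shares of shift (tool axes) and turn about tool z to get there
import sys
from h import *
from scipy.spatial.transform import Rotation as R
x,y,z,h=map(float,sys.argv[1:]);o=manip.get_obs();r=R.from_quat(o["ee_rot"]).as_matrix()
H=np.arctan2(r[1,1],r[0,1]);t=(H-h+np.pi/2)%np.pi-np.pi/2
tilt=R.from_matrix(r.T@np.array([[-np.sin(H),np.cos(H),0],[np.cos(H),np.sin(H),0],[0,0,-1]])).as_rotvec()
print("t",round(o["clock"],2),"pos",np.round(o["position"],4),"head",round(H,3),"shift",np.round(r.T@(np.array([x,y,z])-o["position"])/.08,3),"turnz",round(t/np.radians(45),3),"level",np.round(tilt/np.radians(45),3),"j",np.round(o["joint_pos"],2))
E
M='[[[-0.1,-0.075,0.025],[0,0,0]],[[-0.2,-0.15,0.05],[0,0,0]],[[-0.3,-0.225,0.075],[0,0,0]],[[-0.4,-0.3,0.1],[0,0,0]],[[-0.5,-0.375,0.125],[0,0,0]],[[-0.6,-0.45,0.15],[0,0,0]],[[-0.7,-0.525,0.175],[0,0,0]],[[-0.8,-0.6,0.2],[0,0,0]],[[-0.9,-0.675,0.225],[0,0,0]],[[-1,-0.75,0.25],[0,0,0]]]'; unset M
python3 -m inch '[[[-0.1,-0.075,0.025],[0,0,0]],[[-0.2,-0.15,0.05],[0,0,0]],[[-0.3,-0.225,0.075],[0,0,0]],[[-0.4,-0.3,0.1],[0,0,0]],[[-0.5,-0.375,0.125],[0,0,0]],[[-0.6,-0.45,0.15],[0,0,0]],[[-0.7,-0.525,0.175],[0,0,0]],[[-0.8,-0.6,0.2],[0,0,0]],[[-0.9,-0.675,0.225],[0,0,0]],[[-1,-0.75,0.25],[0,0,0]]]' 1 20
python3 to.py .4817 .1657 .015 .31
```

```text
clock: 1.1
position: [0.2911, 0.4904, 0.2112]
ee_rot: [0.196, 0.981, 0.0, 0.0]
ft_force: [0.6, -0.0, -0.5]
grip_width: 1.003
grasp_force: 0.0
t 1.1 pos [0.2911 0.4904 0.2112] head 1.177 shift [-3.758 -2.834  2.452] turnz 1.104 level [ 0. -0.  0.] j [-1.09  0.22 -0.03  1.64  0.01  1.28  0.06]
```

```bash
python3 -m inch '[[[-0.1,-0.075,0.025],[0,0,0]],[[-0.2,-0.15,0.05],[0,0,0]],[[-0.3,-0.225,0.075],[0,0,0]],[[-0.4,-0.3,0.1],[0,0,0]],[[-0.5,-0.375,0.125],[0,0,0]],[[-0.6,-0.45,0.15],[0,0,0]],[[-0.7,-0.525,0.175],[0,0,0]],[[-0.8,-0.6,0.2],[0,0,0]],[[-0.9,-0.675,0.225],[0,0,0]],[[-1,-0.75,0.25],[0,0,0]]]' >/dev/null
python3 -m inch '[[[-0.1,-0.075,0.025],[0,0,0]],[[-0.2,-0.15,0.05],[0,0,0]],[[-0.3,-0.225,0.075],[0,0,0]],[[-0.4,-0.3,0.1],[0,0,0]],[[-0.5,-0.375,0.125],[0,0,0]],[[-0.6,-0.45,0.15],[0,0,0]],[[-0.7,-0.525,0.175],[0,0,0]],[[-0.8,-0.6,0.2],[0,0,0]],[[-0.9,-0.675,0.225],[0,0,0]],[[-1,-0.75,0.25],[0,0,0]]]' >/dev/null
python3 -m inch '[[[-0.1,-0.075,0.025],[0,0,0.1]],[[-0.2,-0.15,0.05],[0,0,0.2]],[[-0.3,-0.225,0.075],[0,0,0.3]],[[-0.4,-0.3,0.1],[0,0,0.4]],[[-0.5,-0.375,0.125],[0,0,0.5]],[[-0.6,-0.45,0.15],[0,0,0.6]],[[-0.7,-0.525,0.175],[0,0,0.7]],[[-0.8,-0.6,0.2],[0,0,0.8]],[[-0.9,-0.675,0.225],[0,0,0.9]],[[-1,-0.75,0.25],[0,0,1]]]' 
python3 to.py .4817 .1657 .015 .31
```

```text
clock: 4.1
position: [0.4435, 0.232, 0.1512]
ee_rot: [0.557, 0.83, 0.0, -0.0]
ft_force: [0.5, -0.2, -0.5]
grip_width: 1.001
grasp_force: 0.0
t 4.1 pos [0.4435 0.232  0.1512] head 0.388 shift [-0.948  0.127  1.702] turnz 0.1 level [ 0. -0.  0.] j [-0.79  0.12  0.24  1.9  -0.03  1.13 -0.16]
```

```bash
python3 -m inch '[[[-0.15,0.02,0.1],[0,0,0.02]],[[-0.3,0.04,0.2],[0,0,0.04]],[[-0.45,0.06,0.3],[0,0,0.06]],[[-0.6,0.08,0.4],[0,0,0.08]],[[-0.75,0.1,0.5],[0,0,0.1]],[[-0.85,0.12,0.6],[0,0,0.1]],[[-0.95,0.13,0.7],[0,0,0.1]],[[-0.95,0.13,0.7],[0,0,0.1]],[[-0.95,0.13,0.7],[0,0,0.1]],[[-0.95,0.13,0.7],[0,0,0.1]]]'
python3 to.py .4817 .1657 .015 .31
python3 - <<'E'
from h import *
import cv2
a=manip.camera("side");b=manip.camera("top")
c=lambda im,u,v:cv2.resize(im[v-50:v+50,u-50:u+50],(390,390),interpolation=cv2.INTER_CUBIC)
cv2.imwrite("pics/n1.png",np.hstack([c(a,270,150),c(b,233,250)])[:,:,::-1])
E
```

```text
clock: 5.1
position: [0.4818, 0.1672, 0.0956]
ee_rot: [0.588, 0.809, 0.0, -0.0]
ft_force: [-0.2, 0.1, 1.0]
grip_width: 1.0
grasp_force: 0.0
t 5.1 pos [0.4818 0.1672 0.0956] head 0.314 shift [-0.018 -0.008  1.008] turnz 0.005 level [ 0.001 -0.001  0.   ] j [-0.69  0.2   0.3   1.94 -0.07  1.01 -0.05]
```

View pics/n1.png

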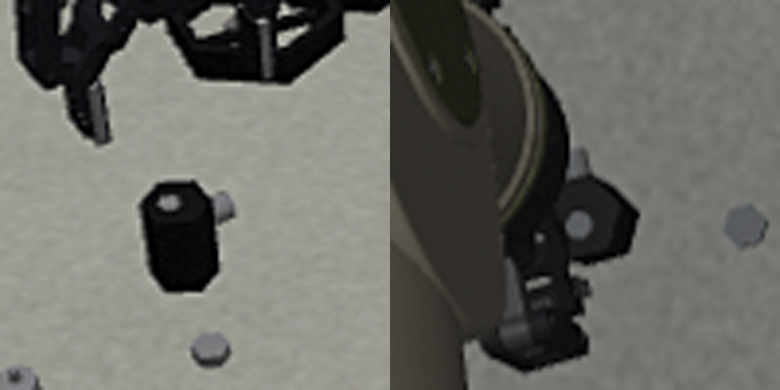

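The side crop shows the plunger at (180,235) with the open left finger at (103,140), up and to the left as expected. The top crop shows the arm over it. Descending now.

```bash
python3 -m inch '[[[0,0,0.15],[0,0,0]],[[0,0,0.3],[0,0,0]],[[-0.01,0,0.45],[0,0,0]],[[-0.02,0,0.6],[0,0,0]],[[-0.02,-0.01,0.75],[0,0,0]],[[-0.02,-0.01,0.88],[0,0,0]],[[-0.02,-0.01,0.96],[0,0,0]],[[-0.02,-0.01,1],[0,0,0]],[[-0.02,-0.01,1],[0,0,0]],[[-0.02,-0.01,1],[0,0,0]]]'
python3 - <<'E'
from h import *
import cv2
a=manip.camera("side")
print(proj("side",[.4817-.0425*.95,.1657-.0425*.31,.028]),proj("side",[.4817+.0425*.95,.1657+.0425*.31,.028]))
c=lambda im,u,v:cv2.resize(im[v-50:v+50,u-50:u+50],(500,500),interpolation=cv2.INTER_CUBIC)
cv2.imwrite("pics/n2.png",c(a,270,150)[:,:,::-1])
E
```

```text
clock: 6.2
position: [0.4819, 0.1649, 0.0157]
ee_rot: [0.588, 0.809, 0.0, 0.0]
ft_force: [0.1, -0.2, 0.9]
grip_width: 1.001
grasp_force: 0.0
[250.95163123 165.8340761 ] [286.3059207  150.80822793]
```

View pics/n2.png

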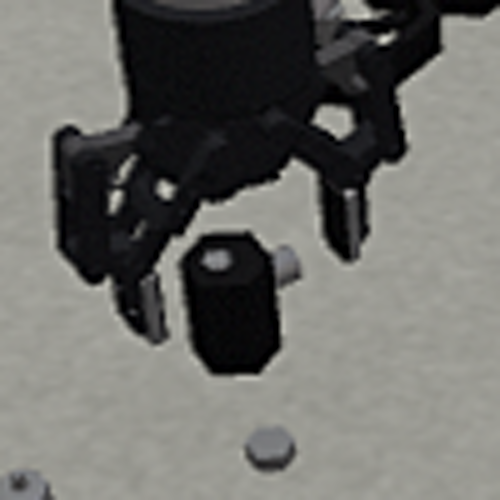

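The side view shows both fingertips straddling the plunger at tip pixels (252,168) and (291,152), with the gap even on both sides. Lowering 3 mm and squeezing at 20 N.

```bash
python3 -m inch '[[[0,0,0.02],[0,0,0]],[[0,0,0.04],[0,0,0]],[[0,0,0.04],[0,0,0]],[[0,0,0.04],[0,0,0]],[[0,0,0.04],[0,0,0]],[[0,0,0.04],[0,0,0]],[[0,0,0.04],[0,0,0]],[[0,0,0.04],[0,0,0]],[[0,0,0.04],[0,0,0]],[[0,0,0.04],[0,0,0]]]' 0 20
```

```text
clock: 7.25
position: [0.4808, 0.1645, 0.0123]
ee_rot: [0.588, 0.809, -0.001, -0.001]
ft_force: [-5.1, -1.3, 7.6]
grip_width: 0.536
grasp_force: 19.5
```

Opening 0.536, about 45.6 mm: plunger one is sound. Release it, lift, and go to the middle one.

```bash
python3 -m inch '[[[0,0,0],[0,0,0]],[[0,0,0],[0,0,0]],[[0,0,0],[0,0,0]],[[0,0,-0.1],[0,0,0]],[[0,0,-0.35],[0,0,0]],[[0,0,-0.65],[0,0,0]],[[0,0,-0.9],[0,0,0]],[[-0.2,-0.1,-0.95],[0,0,0]],[[-0.4,-0.2,-0.95],[0,0,0]],[[-0.6,-0.3,-0.95],[0,0,0]]]' 1
python3 to.py .4745 -.0171 .012 .18
```

```text
clock: 8.25
position: [0.4727, 0.1093, 0.0874]
ee_rot: [0.589, 0.808, -0.0, -0.0]
ft_force: [-0.3, -1.2, -0.8]
grip_width: 0.998
grasp_force: 0.0
t 8.25 pos [0.4727 0.1093 0.0874] head 0.312 shift [-1.511 -0.462  0.943] turnz 0.168 level [-0.001  0.     0.   ] j [-0.63  0.16  0.34  2.   -0.06  0.98  0.05]
```

```bash
python3 -m inch '[[[-0.15,-0.05,0],[0,0,0.03]],[[-0.3,-0.1,0],[0,0,0.06]],[[-0.45,-0.15,0],[0,0,0.09]],[[-0.55,-0.2,0],[0,0,0.12]],[[-0.65,-0.25,0],[0,0,0.15]],[[-0.75,-0.3,0],[0,0,0.17]],[[-0.85,-0.35,0],[0,0,0.17]],[[-0.9,-0.4,0],[0,0,0.17]],[[-0.95,-0.44,0],[0,0,0.17]],[[-1,-0.46,0],[0,0,0.17]]]' 1
python3 to.py .4745 -.0171 .012 .18
```

```text
clock: 9.25
position: [0.4629, 0.024, 0.0881]
ee_rot: [0.641, 0.768, 0.0, -0.0]
ft_force: [-0.2, -0.4, -0.6]
grip_width: 1.0
grasp_force: 0.0
t 9.25 pos [0.4629 0.024  0.0881] head 0.18 shift [-0.532  0.051  0.951] turnz -0.0 level [-0. -0. -0.] j [-0.54  0.12  0.42  2.06 -0.06  0.98  0.08]
```

```bash
python3 -m inch '[[[-0.15,0.02,0],[0,0,0]],[[-0.3,0.03,0],[0,0,0]],[[-0.43,0.05,0],[0,0,0]],[[-0.53,0.05,0],[0,0,0]],[[-0.53,0.05,0.1],[0,0,0]],[[-0.53,0.05,0.3],[0,0,0]],[[-0.53,0.05,0.5],[0,0,0]],[[-0.53,0.05,0.7],[0,0,0]],[[-0.53,0.05,0.87],[0,0,0]],[[-0.53,0.05,0.95],[0,0,0]]]' 1
python3 -m inch '[[[0,0,0],[0,0,0]],[[0,0,0],[0,0,0]],[[0,0,0],[0,0,0]],[[0,0,0],[0,0,0]],[[0,0,0],[0,0,0]],[[0,0,0],[0,0,0]],[[0,0,0],[0,0,0]],[[0,0,0],[0,0,0]],[[0,0,0],[0,0,0]],[[0,0,0],[0,0,0]]]' 0 20
python3 to.py .4745 -.0171 .012 .18
```

```text
clock: 10.25
position: [0.4736, -0.0164, 0.0105]
ee_rot: [0.641, 0.768, -0.001, -0.001]
ft_force: [0.1, -0.3, 0.4]
grip_width: 1.003
grasp_force: 0.0
clock: 11.25
position: [0.4742, -0.0169, 0.0129]
ee_rot: [0.641, 0.768, -0.0, -0.0]
ft_force: [-6.1, -0.9, 9.6]
grip_width: 0.423
grasp_force: 19.5
t 11.25 pos [ 0.4742 -0.0169  0.0129] head 0.179 shift [-0.003  0.003  0.011] turnz -0.001 level [-0.001 -0.001 -0.   ] j [-0.45  0.27  0.43  2.08 -0.16  0.81  0.26]
```

Opening is 0.423, about 36–37 mm, so the middle one looks tired. Checking the grip before lifting.

Run:
```python
from h import *
import cv2
a=manip.camera("side")
c=lambda im,u,v:cv2.resize(im[v-40:v+40,u-50:u+50],(750,600),interpolation=cv2.INTER_CUBIC)
cv2.imwrite("pics/n3.png",c(a,285,215)[:,:,::-1])
```

```text
(no output)
```

View pics/n3.png

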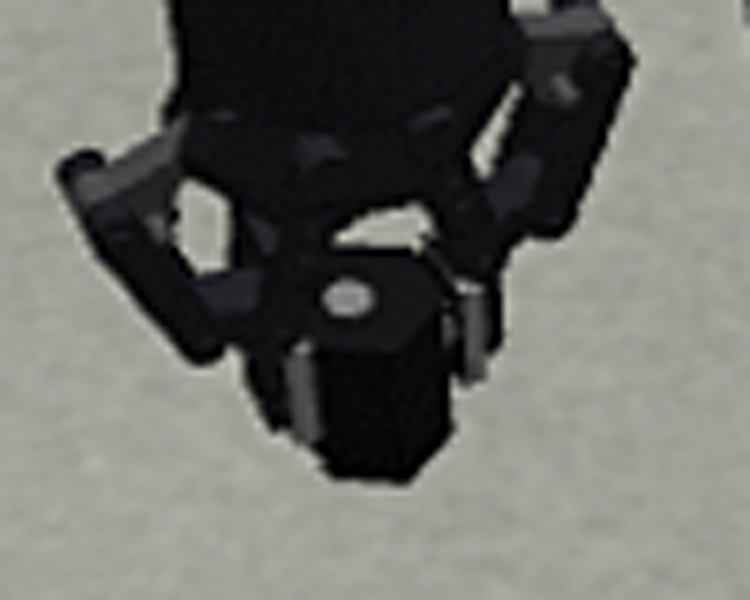

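The grip is square, with the pad on the pin (pushed in, small gap at about (450,330)) and the block upright. It's the tired one, so lift and carry it to the tray.

```bash
python3 -m inch '[[[0,0,-0.05],[0,0,0]],[[0,0,-0.15],[0,0,0]],[[0,0,-0.3],[0,0,0]],[[0,0,-0.45],[0,0,0]],[[0,0,-0.6],[0,0,0]],[[0.05,0.1,-0.75],[0,0,0]],[[0.1,0.25,-0.8],[0,0,0]],[[0.15,0.4,-0.8],[0,0,0]],[[0.22,0.55,-0.8],[0,0,0]],[[0.3,0.7,-0.8],[0,0,0]]]' 0 30
python3 -m inch '[[[0.05,0.12,0],[0,0,0]],[[0.1,0.24,0],[0,0,0]],[[0.15,0.36,0],[0,0,0]],[[0.2,0.48,0],[0,0,0]],[[0.25,0.6,0],[0,0,0]],[[0.3,0.7,0],[0,0,0]],[[0.35,0.8,0],[0,0,0]],[[0.4,0.9,0],[0,0,0]],[[0.45,0.96,0],[0,0,0]],[[0.5,1,0],[0,0,0]]]'
python3 to.py .675 .122 .017 .179
```

```text
clock: 12.3
position: [0.5262, 0.0176, 0.0758]
ee_rot: [0.641, 0.768, -0.0, -0.0]
ft_force: [0.3, -0.3, -0.6]
grip_width: 0.421
grasp_force: 31.0
clock: 13.3
position: [0.5973, 0.0709, 0.076]
ee_rot: [0.641, 0.768, -0.0, -0.0]
ft_force: [0.4, 0.2, -0.4]
grip_width: 0.421
grasp_force: 31.0
t 13.3 pos [0.5973 0.0709 0.076 ] head 0.18 shift [0.456 1.069 0.738] turnz 0.001 level [-0.  0.  0.] j [-0.52  0.43  0.4   1.72 -0.19  1.03  0.13]
```

```bash
python3 -m inch '[[[0.05,0.12,0],[0,0,0]],[[0.1,0.24,0],[0,0,0]],[[0.15,0.36,0],[0,0,0]],[[0.2,0.48,0],[0,0,0]],[[0.25,0.6,0],[0,0,0]],[[0.3,0.72,0],[0,0,0]],[[0.36,0.84,0],[0,0,0]],[[0.41,0.94,0.05],[0,0,0]],[[0.46,1,0.15],[0,0,0]],[[0.46,1,0.25],[0,0,0]]]'
python3 to.py .672 .122 .017 .179
python3 - <<'E'
from h import *
import cv2
a=manip.camera("side")
c=lambda im,u,v:cv2.resize(im[v-60:v+60,u-80:u+80],(800,600),interpolation=cv2.INTER_CUBIC)
cv2.imwrite("pics/n4.png",c(a,360,150)[:,:,::-1])
E
```

```text
clock: 14.3
position: [0.6693, 0.122, 0.055]
ee_rot: [0.64, 0.768, 0.0, -0.0]
ft_force: [-0.3, -0.2, -2.4]
grip_width: 0.418
grasp_force: 31.0
t 14.3 pos [0.6693 0.122  0.055 ] head 0.181 shift [-0.006  0.033  0.475] turnz 0.002 level [-0. -0. -0.] j [-0.51  0.61  0.37  1.5  -0.24  1.08  0.09]
```

View pics/n4.png

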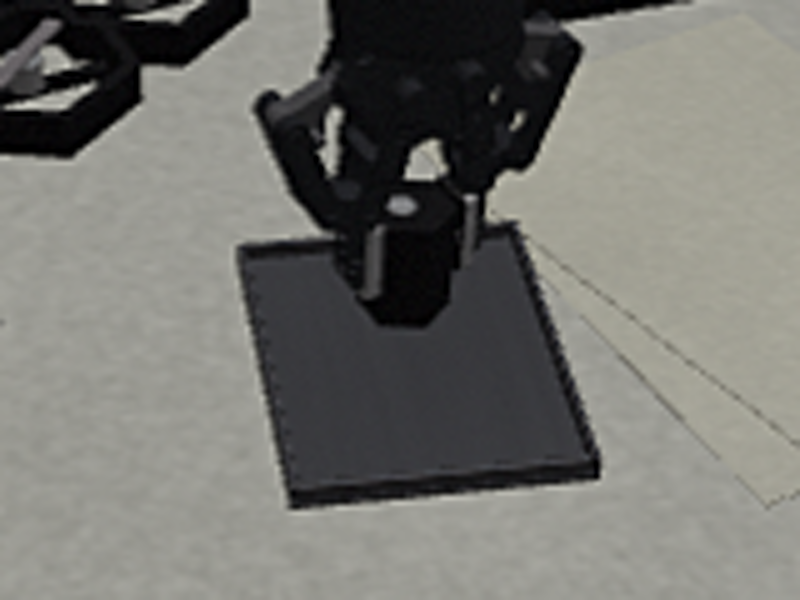

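The plunger is held upright over the tray, foot at about (405,320) in the crop. Lowering gently.

```bash
python3 -m inch '[[[0,0,0.08],[0,0,0]],[[0,0,0.16],[0,0,0]],[[0,0,0.24],[0,0,0]],[[0,0,0.31],[0,0,0]],[[0,0,0.37],[0,0,0]],[[0,0,0.41],[0,0,0]],[[0,0,0.44],[0,0,0]],[[0,0,0.46],[0,0,0]],[[0,0,0.46],[0,0,0]],[[0,0,0.46],[0,0,0]]]'
```

```text
clock: 15.35
position: [0.6693, 0.121, 0.0195]
ee_rot: [0.641, 0.768, 0.0, 0.0]
ft_force: [0.5, -0.0, 0.1]
grip_width: 0.419
grasp_force: 31.0
```

```bash
python3 -m inch '[[[0,0,0.004],[0,0,0]],[[0,0,0.008],[0,0,0]],[[0,0,0.012],[0,0,0]],[[0,0,0.016],[0,0,0]],[[0,0,0.02],[0,0,0]],[[0,0,0.02],[0,0,0]],[[0,0,0.02],[0,0,0]],[[0,0,0.02],[0,0,0]],[[0,0,0.02],[0,0,0]],[[0,0,0.02],[0,0,0]]]'
```

```text
clock: 16.35
position: [0.6692, 0.121, 0.0177]
ee_rot: [0.641, 0.768, 0.0, -0.0]
ft_force: [-0.2, 0.4, -0.5]
grip_width: 0.422
grasp_force: 31.0
```

```bash
python3 -m inch '[[[0,0,0.004],[0,0,0]],[[0,0,0.008],[0,0,0]],[[0,0,0.012],[0,0,0]],[[0,0,0.016],[0,0,0]],[[0,0,0.02],[0,0,0]],[[0,0,0.024],[0,0,0]],[[0,0,0.024],[0,0,0]],[[0,0,0.024],[0,0,0]],[[0,0,0.024],[0,0,0]],[[0,0,0.024],[0,0,0]]]'
```

```text
clock: 17.35
position: [0.6692, 0.121, 0.0172]
ee_rot: [0.641, 0.768, 0.0, -0.0]
ft_force: [-7.3, -1.3, 11.1]
grip_width: 0.42
grasp_force: 34.9
```

Contact with the tray floor (11 N). Release and settle, then check.

```bash
python3 -m inch '[[[0,0,0],[0,0,0]],[[0,0,0],[0,0,0]],[[0,0,0],[0,0,0]],[[0,0,0],[0,0,0]],[[0,0,0],[0,0,0]],[[0,0,0],[0,0,0]],[[0,0,0],[0,0,0]],[[0,0,0],[0,0,0]],[[0,0,0],[0,0,0]],[[0,0,0],[0,0,0]]]' 0.85 20
python3 -m inch '[[[0,0,-0.1],[0,0,0]],[[0,0,-0.2],[0,0,0]],[[0,0,-0.35],[0,0,0]],[[0,0,-0.5],[0,0,0]],[[0,0,-0.65],[0,0,0]],[[0,0,-0.8],[0,0,0]],[[0,0,-0.9],[0,0,0]],[[0,0,-1],[0,0,0]],[[0,0,-1],[0,0,0]],[[0,0,-1],[0,0,0]]]'
python3 -m inch '[[[0,0,-0.1],[0,0,0]],[[0,0,-0.2],[0,0,0]],[[0,0,-0.35],[0,0,0]],[[0,0,-0.5],[0,0,0]],[[0,0,-0.65],[0,0,0]],[[0,0,-0.8],[0,0,0]],[[0,0,-0.9],[0,0,0]],[[0,0,-1],[0,0,0]],[[0,0,-1],[0,0,0]],[[0,0,-1],[0,0,0]]]'
python3 - <<'E'
from h import *
import cv2
a=manip.camera("side")
cv2.imwrite("pics/n5.png",cv2.resize(a[80:340,180:460],(646,600),interpolation=cv2.INTER_CUBIC)[:,:,::-1])
E
```

```text
clock: 18.35
position: [0.6692, 0.121, 0.0158]
ee_rot: [0.641, 0.768, 0.0, -0.0]
ft_force: [-0.6, 0.1, -0.6]
grip_width: 0.85
grasp_force: 0.0
clock: 19.35
position: [0.669, 0.121, 0.0955]
ee_rot: [0.641, 0.768, -0.0, -0.0]
ft_force: [-0.5, 1.2, 0.2]
grip_width: 0.85
grasp_force: 0.0
clock: 20.35
position: [0.6691, 0.121, 0.1756]
ee_rot: [0.641, 0.768, -0.0, -0.0]
ft_force: [0.6, -0.1, 0.1]
grip_width: 0.85
grasp_force: 0.0
```

View pics/n5.png

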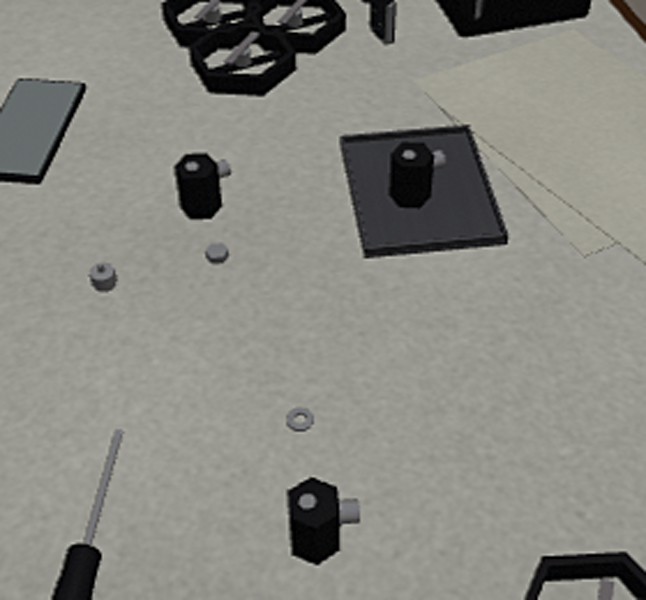

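The tired plunger stands upright in the tray at (411,175). The sound ones stand at their places, (200,185) and (315,520), and the gripper is clear.

```bash
python3 -c "
from workcell import manip
print(manip.hand_in())"
```

```text
the job is handed in; nothing more can be done
None
```

The tired plunger was the middle one: at 20 N it closed to about 36 mm. It now stands upright in the tray. The left one is sound (about 46 mm at 20 N). I did not squeeze the right one, as the tired one was already found. Both were left standing, and the job is handed in.

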